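# Offer the filling knife handle first

## Robot

A 6-joint arm with a two-finger parallel gripper is mounted at the origin on the work surface. World frame = base frame: x ahead of the robot, y to its left, z up, the work surface at z = 0. Lengths are in m, angles in rad, forces in N, time in s.
With the tool pointing down it reaches from about 0.375 to 0.9 m from the base axis. Payload 3.1 kg.
Tool frame: the origin (TCP) lies on the centre line of the jaws, within the pads' length; the fingertips stand ahead of it and the grasp point (between the pads) lies 3 mm ahead of it (robot.tip_reach is the z of the fingertips in the tool frame, in m); z points along the fingers, y is the line along which they close (so a half turn about z gives the same grasp; the last joint's range is limited). The gripper opens to 87 mm and grips with 3 to 60 N. Pads are 19 mm wide; open, the fingers measure 117 mm over their backs; the gripper's body (75 mm by 190 mm) begins 51 mm behind the grasp point.
Start: joints at [1.113, 0.527, 1.433, -0, 1.181, -0.178], TCP at [0.173, 0.601, 0.245] pointing down, gripper open.
Joint ranges: [-3.08, 3.08], [-0.75, 2.2], [0.22, 2.44], [-1.43, 4.57], [0, 2.65], [-2.85, 2.85]. Speed limits (rad/s): [2.79, 2.79, 3.14, 3.14, 3.14, 3.14].

## Interface

Orientations are given as a unit quaternion [x, y, z, w].
In Python, from rig import sensors, eyes, ticket, robot gives the robot as it stands.
- The arm moves only by the tool drive_tool, never from a script. Its argument "deltas" is a list that holds one entry, the list of rows, each a list of 6 numbers: the shift along the tool's x, y, z in mm, then the turn, a rotation vector about the tool's x, y, z in rad. A call has 1 to 8 rows; each row shifts and turns the commanded pose from where the row before left it, along the tool's axes as they then stand; what a row does not reach is not made up. A row lasts 1/12 s, in which the tool goes at most 41.7 mm and 7.16 degrees, less where a joint would pass 70% of its speed; a pose out of reach is approached as far as the arm can. A call is refused whole if a number of a shift passes 41.7 or a number of a turn 0.125, either way. A call with a gripper value outside its range is refused whole. "gripper" is the opening in per cent of the stroke, from 0 (shut) to 100 (fully open), set as the call begins (left out, the last holds). The fingers move at their own pace and stop on an object; "squeeze" is the grip in N (left out, the last holds). Time passes only in rows, so rows that do not move let the fingers close. It gives the time, the measured TCP pose, the force, the opening and the grip force at its end, in the units of the state.
- sensors.get_obs(): the state, without advancing time (a new reading comes with each control period).
- eyes.camera(name): name is "side" or "top" or "wrist"; returns a dict with "img" (384x512x3 uint8, red, green, blue), "fov_y" (degrees; the focal length in pixels is half the picture's height over the tangent of half this angle, whatever the lens; pixels are square), "cx", "cy" (the principal point, pixels), "xyz" and "attitude" of the camera in the world; the wrist camera has in their place "hand_eye" (4x4, takes a point from camera to tool coordinates, whose origin is the TCP and whose axes are the flange's). Camera axes: x right, y up, looking along -z (the intrinsics and any distortion apply to the point x, -y, -z); pixel columns grow to the right and rows downward; lengths in m; the calibration is good to about 2 mm. A picture is of the moment at which its call begins: read the wrist's pose just before it. There is no depth.
- ticket.hand_in(): hands the job in; it is judged then, once.
The state is a dict: "time": time; "q": joint angles; "joint_velocities": joint speeds; "joint_torque": joint torques, N m; "position": TCP position; "tool_rot": TCP orientation; "ft_force": force on the tool from outside, world axes, zero at the start; "moment": the same for the moment, N m; "grip_width": finger opening in m; "grip_force": force on a finger pad.
Only numpy, scipy, OpenCV 4.12 (cv2) and the standard library are available. Lean on these libraries where they do the work, as an engineer would, in place of code of your own. Each camera call takes 0.05 s, during which the arm holds its last target. There are 200 camera calls.

## Task

Turn the red-handled filling knife end for end and lay it flat in the wooden handover tray, its blade well in on the tray floor between the two rails and its handle sticking out over the open, blue-striped end, so that the next person can take it by the handle. Setting it down on the bench on the way to grip it anew is fine. Let go of it, and leave the wooden-handled chisel and the blue float where they lie.

Things in the scene. Friction and masses are not known exactly. Their poses are not given: they have to be found in the camera images.
- knife: Filling knife, red handle, steel blade, 150 g, starts flat, blade to world +y within 20 deg. Origin: underside of handle's front, a good grip 12 mm behind the balance point; x to the blade, z up. Handle x -90 to 20 mm, 22 tall, 28 wide (24 ahead of x = -16); dark ferrule to x 32, 24 wide, 16 tall; blade to x 132, 3 thick, flush with the underside, 34 widening to 60.
- tray: Brown tray fixed to bench. Origin: centre of underside, z up. Floor 200 mm (x) by 110 (y), top at z 8. Dark rails along x, x -90 to 20, 90 apart inside; dark back wall at x -100 to -90; all up to z 20. End at x +100 open, blue stripe, faces world +y within 20 deg. Knife lies well with its origin at tray x 62, y 0, z 8, knife x opposite to tray x (handle overhangs by 52 mm).
- chisel: Bystander, loose: chisel, 209 mm long, light wooden handle 28 mm wide and 24 mm tall from x = -100 to 0 mm, brass ferrule, steel blade 16 mm wide and 5 mm thick to x = +109 mm. Origin on the underside at the handle's front end, x towards the blade, z up. Lies beside the knife, 130 to 200 mm nearer or farther in world x; either may be the nearer to the robot.
- float: Bystander, loose: plasterer's float, blue plate 220 mm (x) by 100 mm (y) by 12 mm, with a wooden bar handle along x above it, top at 68 mm. Origin at the centre of the underside, z up.
Things that resemble listed ones, but are neither listed nor needed, are in the scene too. Several things look just like the knife: the one meant starts farthest to the robot's left. Several things have the shape of the tray; the one meant has the colours described above.

How it is judged:
At the end, for the whole second after the job is handed in: Knife at rest, right side up, flat on the tray floor (origin 3 to 14 mm above tray underside, tilt under 0.1 rad), blade towards the back wall, axis within 0.3 rad of the tray's, origin at tray x 37 to 90 mm, y within 30 mm; chisel and float within 30 mm of their starts (x of knife in the frame of tray between 0.037 and 0.09 m and y of knife in the frame of tray between -0.03 and 0.03 m and z of knife in the frame of tray between 0.003 and 0.014 m and x of tray in the frame of knife above 0.03 m and angle between the x axis of knife and the x axis of tray, either way round below 0.3 rad and angle between knife's own z axis and vertical below 0.1 rad and linear speed of knife below 0.02 m/s and distance of each of chisel, float from where it was at the start of the episode below 0.03 m); the robot touches nothing.
It fails at once if the chisel is shifted by more than 30 mm (distance of chisel from where it was at the start of the episode above 0.03 m).
It fails at once if the float is shifted by more than 30 mm (distance of float from where it was at the start of the episode above 0.03 m).
It also fails if it takes over 40 s, if anything falls off the work surface, if the arm or the gripper's body presses on something with over 40 N, if the wrist force passes 120 N, or if a joint passes its speed limit or range.

## Working session

There is one attempt and no reset: what is moved stays moved. The work goes in short steps, Python scripts to look and compute and a tool call to move; the robot and the scene stay as the last step left them, time stands still between calls to the robot, and variables do not carry over. Pictures are saved under pics/ and viewed, at most 10 in all, crops included, and the job is handed in when it is done.

Besides the shell and the picture viewer there is one more tool, called after "Call:" by a JSON object that holds its "api" and its "payload". drive_tool: Moves the arm, as the interface text tells. Its arguments: {"type":"object","properties":{"deltas":{"type":"array"},"gripper":{"type":"number"},"squeeze":{"type":"number"}},"required":["deltas"]}

```bash
mkdir -p pics; ls; cat > h.py <<'E'
import numpy as np,cv2
from scipy.spatial.transform import Rotation as R
from rig import sensors,eyes,ticket,robot
def save(n,c): cv2.imwrite(f'pics/{n}.png',c['img'][:,:,::-1])
def pose(c,obs=None):
    if 'hand_eye' in c:
        T=np.eye(4);T[:3,:3]=R.from_quat(obs['tool_rot']).as_matrix();T[:3,3]=obs['position']
        T=T@np.array(c['hand_eye']);return T[:3,3],T[:3,:3]
    a=np.array(c['attitude']);return np.array(c['xyz']),(a if a.shape==(3,3) else R.from_quat(a).as_matrix())
def ray(c,uv,z,obs=None):
    uv=np.atleast_2d(uv).astype(float);f=192/np.tan(np.radians(c['fov_y'])/2)
    p,M=pose(c,obs)
    d=np.c_[(uv[:,0]-c['cx'])/f,-(uv[:,1]-c['cy'])/f,-np.ones(len(uv))]@M.T
    return p+d*((z-p[2])/d[:,2])[:,None]
E
python3 - <<'E'
from h import *
o=sensors.get_obs();w=eyes.camera('wrist');t=eyes.camera('top')
print(o['time'],o['position'],o['tool_rot'],robot.tip_reach)
for n,c in(('top',t),('wrist',w)): save(n,c);print({k:v for k,v in c.items() if k!='img'})
cv2.imwrite('pics/both.png',cv2.resize(np.vstack([t['img'],w['img']])[:,:,::-1],(400,600)))
E
```

```text
pics
0.0 [0.17225955 0.60010454 0.24358361] [ 1.39440185e-01  9.90229942e-01 -9.94388152e-04 -3.27508452e-04] 0.022
{'fov_y': 48.432714435754534, 'cx': 254.66577028170394, 'cy': 193.49227262008182, 'xyz': array([ 0.23456861, -0.0997404 ,  1.31095648]), 'attitude': array([ 0.06660776, -0.06728451, -0.69440744,  0.71332637])}
{'fov_y': 62.839348622706375, 'cx': 255.73413163536048, 'cy': 182.46855692090273, 'hand_eye': array([[-4.07674173e-04,  9.57219744e-01,  2.89361705e-01,
         8.00710879e-02],
       [ 9.99999754e-01,  2.24944702e-04,  6.64747820e-04,
         5.03015115e-06],
       [ 5.71219356e-04,  2.89361905e-01, -9.57219600e-01,
        -1.41813901e-01],
       [ 0.00000000e+00,  0.00000000e+00,  0.00000000e+00,
         1.00000000e+00]])}
```

View pics/top.png

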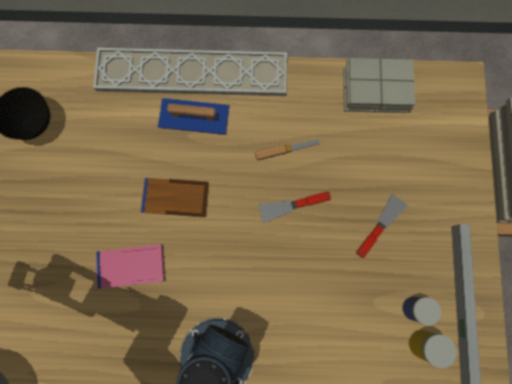

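The top view has +y to the left and +x up. The target knife is at (295,205) with its blade to +y. The brown tray is at (175,197) with its stripe to +y. The chisel is at (287,150), the float at (195,115), and decoys are at (382,225) and (130,265).

```bash
python3 - <<'E'
from h import *
c=eyes.camera('top');hsv=cv2.cvtColor(c['img'],cv2.COLOR_RGB2HSV)
def comp(mask,near):
    n,l,s,ce=cv2.connectedComponentsWithStats(mask.astype(np.uint8))
    i=[k for k in range(1,n) if s[k,4]>25];k=min(i,key=lambda k:np.hypot(*(ce[k]-near)));return np.argwhere(l==k)[:,::-1],ce[k]
H,S,V=[hsv[...,i].astype(int) for i in range(3)]
def axis(P): 
    m=P[:,:2].mean(0);u=np.linalg.svd(P[:,:2]-m,full_matrices=False)[2][0];s=(P[:,:2]-m)@u;return m,u,s.min(),s.max()
red,_=comp(((H<6)|(H>174))&(S>170)&(V>90),(312,200));P=ray(c,red,.018);k=axis(P);print('handle',k,len(red))
ch=comp((S<70)&(V>90),(275,211));print('blade c',ch[1],ray(c,ch[1],.003),len(ch[0]))
br,ce=comp((H>4)&(H<14)&(S>120)&(V<150),(177,197));print('brown',ce,len(br),cv2.minAreaRect(br.astype(np.float32)),ray(c,ce,.01))
bl,ce2=comp((H>100)&(H<130)&(S>100),(145,195));print('stripe',ce2,len(bl),ray(c,ce2,.008),axis(ray(c,bl,.008)))
print(hsv[197,160:212:6].tolist(),hsv[195,140:150].tolist())
E
```

```text
handle (array([ 0.46981244, -0.27772469]), array([ 0.28278496, -0.95918333]), np.float64(-0.053983026080779865), np.float64(0.051285426573084145)) 235
blade c [274.3  209.77] [[ 0.43594578 -0.15979643  0.003     ]] 500
brown [176.95238095 212.23809524] 42 ((177.51773071289062, 212.2345428466797), (21.02000617980957, 2.527722120285034), 3.814074993133545) [[0.41909013 0.1396944  0.01      ]]
stripe [144.09302326 195.62790698] 43 [[0.46857909 0.24505683 0.008     ]] (array([0.46870359, 0.2450509 ]), array([-0.99886193,  0.04769528]), np.float64(-0.052849455527715174), np.float64(0.045380202454841166))
[[15, 176, 107], [15, 173, 106], [15, 173, 106], [14, 172, 108], [15, 172, 110], [15, 176, 110], [14, 174, 110], [14, 172, 101], [19, 115, 129]] [[19, 112, 137], [18, 112, 130], [14, 73, 108], [122, 51, 90], [111, 126, 97], [119, 78, 91], [179, 66, 93], [13, 145, 107], [15, 173, 112], [14, 173, 115]]
```

```bash
cat >> h.py <<'E'
def plan(xyz,psi,cmd=None,step=38,turn=.115):
    """rows (mm, rad) to reach xyz, tool x heading psi deg, tool pointing straight down; turn taken as the short way"""
    o=sensors.get_obs();p=np.array(o['position']);M=R.from_quat(o['tool_rot'])
    G=R.from_euler('z',psi,degrees=True)*R.from_euler('x',180,degrees=True)
    rv=(M.inv()*G).as_rotvec();D=(np.array(xyz)-p)*1000
    n=int(max(np.ceil(np.linalg.norm(D)/step),np.ceil(np.linalg.norm(rv)/turn),1))
    m=M.as_euler('xyz',degrees=True)
    print('t',o['time'],'p',p.round(4),'psi',np.degrees(np.arctan2(*M.as_matrix()[1::-1,0])).round(2),'q6',round(o['q'][5],2),'n',n)
    for i in range(n):
        print([float(x) for x in M.inv().apply(D/n).round(1)]+[float(x) for x in (rv/n).round(3)],end=', ' if i%8<7 else '\n')
        M=M*R.from_rotvec(rv/n)
    print()
E
python3 -c "
from h import *
plan([.40,.22,.25],106.2)"
```

```text
t 0.15 p [0.1723 0.6002 0.2438] psi 163.97 q6 -0.18 n 12
[-27.0, -25.2, -0.5, -0.0, 0.0, 0.084], [-29.0, -22.9, -0.5, -0.0, 0.0, 0.084], [-30.8, -20.3, -0.5, -0.0, 0.0, 0.084], [-32.4, -17.7, -0.5, -0.0, 0.0, 0.084], [-33.8, -14.9, -0.5, -0.0, 0.0, 0.084], [-34.9, -12.0, -0.5, -0.0, 0.0, 0.084], [-35.8, -9.0, -0.5, -0.0, 0.0, 0.084], [-36.4, -6.0, -0.5, -0.0, 0.0, 0.084]
[-36.8, -2.9, -0.5, -0.0, 0.0, 0.084], [-36.9, 0.2, -0.5, -0.0, 0.0, 0.084], [-36.8, 3.3, -0.5, -0.0, 0.0, 0.084], [-36.4, 6.3, -0.5, -0.0, 0.0, 0.084],
```

Call:
{"api": "drive_tool", "payload": {"deltas": [[[-27,-25,-0.5,0,0,0.084],[-29,-23,-0.5,0,0,0.084],[-31,-20,-0.5,0,0,0.084],[-32,-18,-0.5,0,0,0.084],[-34,-15,-0.5,0,0,0.084],[-35,-12,-0.5,0,0,0.084],[-36,-9,-0.5,0,0,0.084],[-36,-6,-0.5,0,0,0.084]]], "gripper": 100, "squeeze": 30}}

```text
time: 0.82
position: [0.3247, 0.3458, 0.2485]
tool_rot: [0.46, 0.888, -0.0, 0.0]
ft_force: [1.1, 0.2, -0.4]
grip_width: 0.087
grip_force: 0.0
```

Call:
{"api": "drive_tool", "payload": {"deltas": [[[-37,-3,-0.5,0,0,0.084],[-37,0,-0.5,0,0,0.084],[-37,3,-0.5,0,0,0.084],[-36,6,-0.5,0,0,0.084],[0,0,0,0,0,0],[0,0,0,0,0,0]]]}}

```text
time: 1.32
position: [0.4004, 0.2189, 0.2505]
tool_rot: [0.602, 0.799, 0.0, -0.0]
ft_force: [0.1, 0.8, -0.7]
grip_width: 0.0872
grip_force: 0.0
```

```bash
python3 - <<'E'
from h import *
o=sensors.get_obs();c=eyes.camera('wrist');save('w1',c);np.save('o1.npy',np.r_[o['position'],o['tool_rot']])
plan([.46,-.244,.2],106.2)
hsv=cv2.cvtColor(c['img'],cv2.COLOR_RGB2HSV);H,S,V=[hsv[...,i].astype(int) for i in range(3)]
def big(m):
    n,l,s,ce=cv2.connectedComponentsWithStats(m.astype(np.uint8));k=1+s[1:,4].argmax();return (l==k),s[k]
f,s=big((H>8)&(H<18)&(S>140)&(V<150));print('floor',s)
for nm,m,z in(('floor',f,.008),('stripe',big((H>100)&(H<130)&(S>90))[0],.008)):
    h=cv2.convexHull(np.argwhere(m)[:,::-1].astype(np.int32));W=ray(c,h[:,0],z,o)[:,:2]
    print(nm,cv2.minAreaRect(W.astype(np.float32)),cv2.boxPoints(cv2.minAreaRect(W.astype(np.float32))).round(3).tolist())
E
```

```text
t 1.3667 p [0.3994 0.2199 0.2504] psi 106.13 q6 -0.02 n 13
[-35.6, -5.4, 3.9, -0.0, -0.0, -0.0], [-35.6, -5.4, 3.9, -0.0, -0.0, -0.0], [-35.6, -5.4, 3.9, -0.0, -0.0, -0.0], [-35.6, -5.4, 3.9, -0.0, -0.0, -0.0], [-35.6, -5.4, 3.9, -0.0, -0.0, -0.0], [-35.6, -5.4, 3.9, -0.0, -0.0, -0.0], [-35.6, -5.5, 3.9, -0.0, -0.0, -0.0], [-35.6, -5.5, 3.9, -0.0, -0.0, -0.0]
[-35.6, -5.5, 3.9, -0.0, -0.0, -0.0], [-35.6, -5.5, 3.9, -0.0, -0.0, -0.0], [-35.6, -5.5, 3.9, -0.0, -0.0, -0.0], [-35.6, -5.5, 3.9, -0.0, -0.0, -0.0], [-35.6, -5.5, 3.9, -0.0, -0.0, -0.0], 
floor [272 150  71  37 736]
floor ((0.46719151735305786, 0.2198784500360489), (0.08740837126970291, 0.044899675995111465), 14.135035514831543) [[0.4189999997615814, 0.23100000619888306], [0.4300000071525574, 0.18700000643730164], [0.5149999856948853, 0.20900000631809235], [0.5040000081062317, 0.25200000405311584]]
stripe ((0.47066858410835266, 0.24372634291648865), (0.008677046746015549, 0.10836538672447205), 87.09838104248047) [[0.41600000858306885, 0.24199999868869781], [0.5249999761581421, 0.2370000034570694], [0.5249999761581421, 0.24500000476837158], [0.4169999957084656, 0.25099998712539673]]
```

View pics/w1.png

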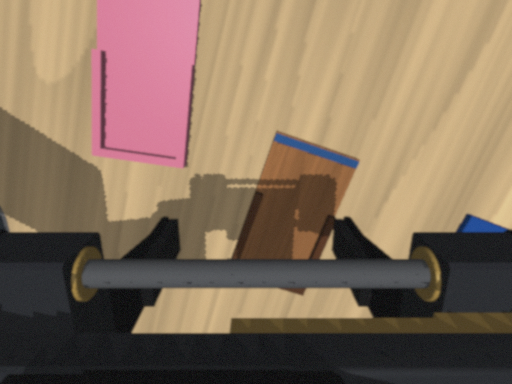

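The wrist view shows the tray from its stripe at (277,133)–(357,163) down to about (300,290). The tray heading is about 87°, its origin about (0.465, 0.149), and the knife should go down at (0.468, 0.211). Now to the knife.

Call:
{"api": "drive_tool", "payload": {"deltas": [[[-35.6,-5.4,4,0,0,0],[-35.6,-5.4,4,0,0,0],[-35.6,-5.4,4,0,0,0],[-35.6,-5.4,4,0,0,0],[-35.6,-5.4,4,0,0,0],[-35.6,-5.4,4,0,0,0],[-35.6,-5.4,4,0,0,0],[-35.6,-5.4,4,0,0,0]]]}}

```text
time: 2.03
position: [0.4373, -0.0649, 0.2183]
tool_rot: [0.599, 0.801, 0.0, -0.0]
ft_force: [0.0, 0.7, -0.6]
grip_width: 0.0873
grip_force: 0.0
```

Call:
{"api": "drive_tool", "payload": {"deltas": [[[-35.6,-5.4,4,0,0,0],[-35.6,-5.4,4,0,0,0],[-35.6,-5.4,4,0,0,0],[-35.6,-5.4,4,0,0,0],[-35.6,-5.4,4,0,0,0],[0,0,0,0,0,0],[0,0,0,0,0,0]]]}}

```text
time: 2.62
position: [0.462, -0.2436, 0.198]
tool_rot: [0.6, 0.8, 0.0, -0.0]
ft_force: [-0.2, 1.2, 0.2]
grip_width: 0.0873
grip_force: 0.0
```

```bash
python3 - <<'E'
from h import *
o=sensors.get_obs();c=eyes.camera('wrist');save('w2',c)
hsv=cv2.cvtColor(c['img'],cv2.COLOR_RGB2HSV);H,S,V=[hsv[...,i].astype(int) for i in range(3)]
m=((H<6)|(H>174))&(S>150)&(V>60);n,l,s,ce=cv2.connectedComponentsWithStats(m.astype(np.uint8))
for k in range(1,n):
    if s[k,4]>100: 
        W=ray(c,np.argwhere(l==k)[:,::-1],.02,o)[:,:2].astype(np.float32);print(s[k].tolist(),cv2.minAreaRect(W),cv2.boxPoints(cv2.minAreaRect(W)).round(4).tolist())
plan([.46,-.244,.12],106.2)
E
```

```text
[241, 148, 25, 96, 2120] ((0.4678940773010254, -0.2772632837295532), (0.026363085955381393, 0.10855020582675934), 16.679515838623047) [[0.43970000743865967, -0.22910000383853912], [0.4708000123500824, -0.3330000042915344], [0.4961000084877014, -0.3255000114440918], [0.4648999869823456, -0.2214999943971634]]
[131, 308, 23, 26, 358] ((0.3837636113166809, -0.4717859923839569), (0.04063773155212402, 0.019553912803530693), 74.85965728759766) [[0.36899998784065247, -0.4887999892234802], [0.3878999948501587, -0.49399998784065247], [0.398499995470047, -0.4546999931335449], [0.37959998846054077, -0.4496000111103058]]
t 2.6667 p [ 0.4613 -0.2421  0.198 ] psi 106.29 q6 -0.98 n 3
[-0.6, -0.6, 26.0, -0.0, -0.001, 0.001], [-0.5, -0.6, 26.0, -0.0, -0.001, 0.001], [-0.5, -0.6, 26.0, -0.0, -0.001, 0.001],
```

View pics/w2.png

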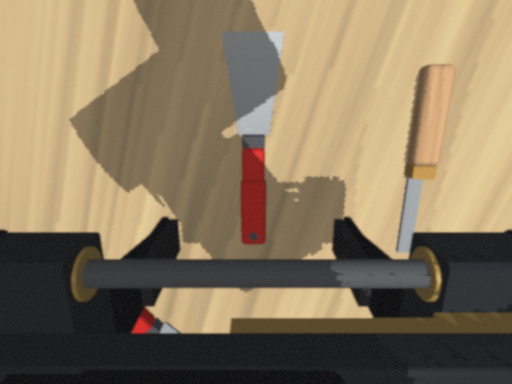

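The wrist view shows the knife's handle at (242–266,148–243) with its blade pointing up, and the chisel clear at (425,150). The last joint would pass its range on the way to the tray, so I turn the tool a half turn before gripping.

Call:
{"api": "drive_tool", "payload": {"deltas": [[[0,0,4,0,0,0.125],[0,0,4,0,0,0.125],[0,0,4,0,0,0.125],[0,0,4,0,0,0.125],[0,0,4,0,0,0.125],[0,0,4,0,0,0.125],[0,0,4,0,0,0.125],[0,0,4,0,0,0.125]]]}}

```text
time: 3.33
position: [0.4612, -0.2404, 0.1665]
tool_rot: [0.911, 0.413, -0.0, -0.001]
ft_force: [-0.2, -1.1, 0.3]
grip_width: 0.087
grip_force: 0.0
```

Call:
{"api": "drive_tool", "payload": {"deltas": [[[0,0,4,0,0,0.125],[0,0,4,0,0,0.125],[0,0,4,0,0,0.125],[0,0,4,0,0,0.125],[0,0,4,0,0,0.125],[0,0,4,0,0,0.125],[0,0,4,0,0,0.125],[0,0,4,0,0,0.125]]]}}

```text
time: 4.0
position: [0.4612, -0.2404, 0.1346]
tool_rot: [0.997, -0.074, -0.001, -0.001]
ft_force: [0.2, 1.0, -0.4]
grip_width: 0.087
grip_force: 0.0
```

Call:
{"api": "drive_tool", "payload": {"deltas": [[[0,0,2,0,0,0.125],[0,0,2,0,0,0.125],[0,0,2,0,0,0.125],[0,0,2,0,0,0.125],[0,0,2,0,0,0.125],[0,0,2,0,0,0.125],[0,0,2,0,0,0.125],[0,0,2,0,0,0.125]]]}}

```text
time: 4.67
position: [0.4613, -0.2405, 0.1188]
tool_rot: [0.84, -0.543, -0.001, -0.0]
ft_force: [0.4, 0.4, -0.9]
grip_width: 0.0871
grip_force: 0.0
```

Call:
{"api": "drive_tool", "payload": {"deltas": [[[0,0,0,0,0,0.125],[0,0,0,0,0,0],[0,0,0,0,0,0]]]}}

```text
time: 4.92
position: [0.4613, -0.2414, 0.1188]
tool_rot: [0.807, -0.591, -0.001, -0.0]
ft_force: [0.1, 0.1, -0.4]
grip_width: 0.087
grip_force: 0.0
```

```bash
python3 - <<'E'
from h import *
o=sensors.get_obs();c=eyes.camera('wrist');save('w3',c)
hsv=cv2.cvtColor(c['img'],cv2.COLOR_RGB2HSV);H,S,V=[hsv[...,i].astype(int) for i in range(3)]
m=((H<6)|(H>174))&(S>150)&(V>60);n,l,s,ce=cv2.connectedComponentsWithStats(m.astype(np.uint8))
for k in range(1,n):
    if s[k,4]>100: 
        W=ray(c,np.argwhere(l==k)[:,::-1],.02,o)[:,:2].astype(np.float32);print(s[k].tolist(),cv2.minAreaRect(W))
plan([.4578,-.2438,.024],-73.4)
E
```

```text
[500, 0, 12, 28, 185] ((0.33370479941368103, -0.41753026843070984), (0.00665793102234602, 0.020229950547218323), 51.55506896972656)
[244, 71, 37, 141, 4432] ((0.4679070711135864, -0.27765771746635437), (0.02652212232351303, 0.10869655013084412), 16.871721267700195)
t 4.9667 p [ 0.4614 -0.2419  0.1188] psi -72.52 q6 2.14 n 3
[0.3, 1.3, 31.6, 0.0, 0.0, 0.005], [0.3, 1.3, 31.6, 0.0, 0.0, 0.005], [0.3, 1.3, 31.6, 0.0, 0.0, 0.005],
```

View pics/w3.png

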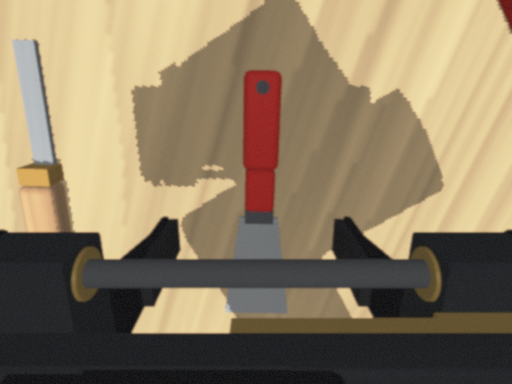

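The wrist view shows the handle centred at (262,71–212) and the chisel clear at left. The measurement agrees with the earlier one, so I descend and grip.

Call:
{"api": "drive_tool", "payload": {"deltas": [[[0.3,1.3,32,0,0,0.005],[0.3,1.3,30,0,0,0.005],[0.3,1.3,22,0,0,0.005],[0,0,10,0,0,0],[0,0,0,0,0,0],[0,0,0,0,0,0]]]}}

```text
time: 5.47
position: [0.458, -0.2452, 0.0246]
tool_rot: [0.801, -0.599, -0.0, -0.0]
ft_force: [0.2, 0.8, 0.5]
grip_width: 0.0869
grip_force: 0.0
```

Call:
{"api": "drive_tool", "payload": {"deltas": [[[0,0,0,0,0,0],[0,0,0,0,0,0],[0,0,0,0,0,0],[0,0,0,0,0,0],[0,0,0,0,0,0],[0,0,0,0,0,0],[0,0,0,0,0,0],[0,0,0,0,0,0]]], "gripper": 0, "squeeze": 30}}

```text
time: 6.13
position: [0.4578, -0.2457, 0.0246]
tool_rot: [0.8, -0.6, -0.0, 0.0]
ft_force: [0.8, 0.3, 0.0]
grip_width: 0.0417
grip_force: 0.0
```

Call:
{"api": "drive_tool", "payload": {"deltas": [[[0,0,0,0,0,0],[0,0,0,0,0,0],[0,0,0,0,0,0],[0,0,0,0,0,0],[0,0,0,0,0,0],[0,0,0,0,0,0]]]}}

```text
time: 6.63
position: [0.4579, -0.2457, 0.0245]
tool_rot: [0.8, -0.6, 0.0, 0.0]
ft_force: [0.2, -0.5, -0.7]
grip_width: 0.024
grip_force: 30.0
```

Call:
{"api": "drive_tool", "payload": {"deltas": [[[0,0,-10,0,0,0],[0,0,-30,0,0,0],[0,0,-35,0,0,0],[0,0,-30,0,0,0],[0,0,0,0,0,0],[0,0,0,0,0,0]]]}}

```text
time: 7.13
position: [0.4586, -0.2463, 0.1317]
tool_rot: [0.8, -0.6, 0.002, 0.0]
ft_force: [-0.4, 1.0, -1.2]
grip_width: 0.0235
grip_force: 30.0
```

```bash
python3 - <<'E'
from h import *
c=eyes.camera('wrist');save('w4',c)
plan([.45,.0,.14],7)
E
```

```text
t 7.1833 p [ 0.4577 -0.2456  0.1303] psi -73.69 q6 2.15 n 13
[-18.3, -4.7, -0.8, 0.0, -0.0, -0.108], [-17.7, -6.7, -0.8, 0.0, -0.0, -0.108], [-16.8, -8.6, -0.8, 0.0, -0.0, -0.108], [-15.8, -10.3, -0.8, 0.0, -0.0, -0.108], [-14.6, -12.0, -0.8, 0.0, -0.0, -0.108], [-13.2, -13.5, -0.8, 0.0, -0.0, -0.108], [-11.7, -14.8, -0.8, 0.0, -0.0, -0.108], [-10.0, -16.0, -0.8, 0.0, -0.0, -0.108]
[-8.2, -17.0, -0.8, 0.0, -0.0, -0.108], [-6.3, -17.8, -0.8, 0.0, -0.0, -0.108], [-4.4, -18.4, -0.8, 0.0, -0.0, -0.108], [-2.4, -18.8, -0.8, 0.0, -0.0, -0.108], [-0.3, -18.9, -0.7, 0.0, -0.0, -0.108],
```

View pics/w4.png

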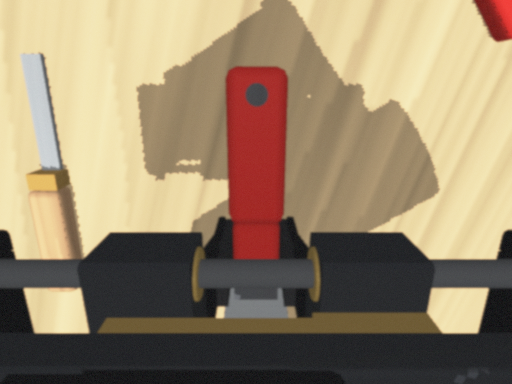

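The knife is held square, with its handle at (228–286,68–260), and is lifted. Now I carry it while turning it.

Call:
{"api": "drive_tool", "payload": {"deltas": [[[-18.3,-4.7,-0.8,0,0,-0.108],[-17.7,-6.7,-0.8,0,0,-0.108],[-16.8,-8.6,-0.8,0,0,-0.108],[-15.8,-10.3,-0.8,0,0,-0.108],[-14.6,-12,-0.8,0,0,-0.108],[-13.2,-13.5,-0.8,0,0,-0.108],[-11.7,-14.8,-0.8,0,0,-0.108],[-10,-16,-0.8,0,0,-0.108]]]}}

```text
time: 7.85
position: [0.4518, -0.0932, 0.1344]
tool_rot: [0.978, -0.207, -0.002, -0.001]
ft_force: [-0.0, -0.3, -0.7]
grip_width: 0.0241
grip_force: 30.0
```

Call:
{"api": "drive_tool", "payload": {"deltas": [[[-8.2,-17,-0.8,0,0,-0.108],[-6.3,-17.8,-0.8,0,0,-0.108],[-4.4,-18.4,-0.8,0,0,-0.108],[-2.4,-18.8,-0.8,0,0,-0.108],[-0.3,-18.9,-0.8,0,0,-0.108]]]}}

```text
time: 8.27
position: [0.4492, 0.0011, 0.1384]
tool_rot: [0.998, 0.061, -0.002, -0.001]
ft_force: [0.0, 0.9, -0.3]
grip_width: 0.0241
grip_force: 30.0
```

```bash
python3 -c "
from h import *
plan([.468,.211,.12],87.1)"
```

```text
t 8.2667 p [0.4492 0.0011 0.1384] psi 7.04 q6 1.2 n 13
[3.4, -15.8, 1.4, -0.0, 0.0, -0.107], [5.1, -15.4, 1.4, -0.0, 0.0, -0.107], [6.7, -14.8, 1.4, -0.0, 0.0, -0.107], [8.3, -13.9, 1.4, -0.0, 0.0, -0.107], [9.7, -13.0, 1.4, -0.0, 0.0, -0.107], [11.1, -11.9, 1.4, -0.0, 0.0, -0.107], [12.3, -10.6, 1.4, -0.0, 0.0, -0.107], [13.3, -9.2, 1.4, -0.0, 0.0, -0.107]
[14.2, -7.8, 1.4, -0.0, 0.0, -0.107], [15.0, -6.2, 1.4, -0.0, 0.0, -0.107], [15.6, -4.5, 1.4, -0.0, 0.0, -0.107], [16.0, -2.8, 1.4, -0.0, 0.0, -0.107], [16.2, -1.1, 1.4, -0.0, 0.0, -0.107],
```

Call:
{"api": "drive_tool", "payload": {"deltas": [[[3.4,-15.8,1.4,0,0,-0.107],[5.1,-15.4,1.4,0,0,-0.107],[6.7,-14.8,1.4,0,0,-0.107],[8.3,-13.9,1.4,0,0,-0.107],[9.7,-13,1.4,0,0,-0.107],[11.1,-11.9,1.4,0,0,-0.107],[12.3,-10.6,1.4,0,0,-0.107],[13.3,-9.2,1.4,0,0,-0.107]]]}}

```text
time: 8.93
position: [0.4617, 0.1296, 0.127]
tool_rot: [0.883, 0.47, -0.002, -0.001]
ft_force: [0.2, 0.5, -1.2]
grip_width: 0.0236
grip_force: 30.0
```

Call:
{"api": "drive_tool", "payload": {"deltas": [[[14.2,-7.8,1.4,0,0,-0.107],[15,-6.2,1.4,0,0,-0.107],[15.6,-4.5,1.4,0,0,-0.107],[16,-2.8,1.4,0,0,-0.107],[16.2,-1.1,1.4,0,0,-0.107],[0,0,0,0,0,0],[0,0,0,0,0,0]]]}}

```text
time: 9.52
position: [0.47, 0.2098, 0.1202]
tool_rot: [0.729, 0.685, -0.002, -0.001]
ft_force: [1.4, -0.1, -1.1]
grip_width: 0.0235
grip_force: 30.0
```

```bash
python3 - <<'E'
from h import *
s=eyes.camera('side');c=eyes.camera('wrist')
cv2.imwrite('pics/s5.png',cv2.resize(np.vstack([s['img'],c['img']])[:,:,::-1],(400,600)))
plan([.468,.211,.033],87.1)
E
```

```text
t 9.6167 p [0.4703 0.209  0.1208] psi 86.35 q6 0.26 n 3
[0.7, -0.7, 29.3, -0.001, 0.0, -0.004], [0.6, -0.8, 29.3, -0.001, 0.0, -0.004], [0.6, -0.8, 29.3, -0.001, 0.0, -0.004],
```

View pics/s5.png

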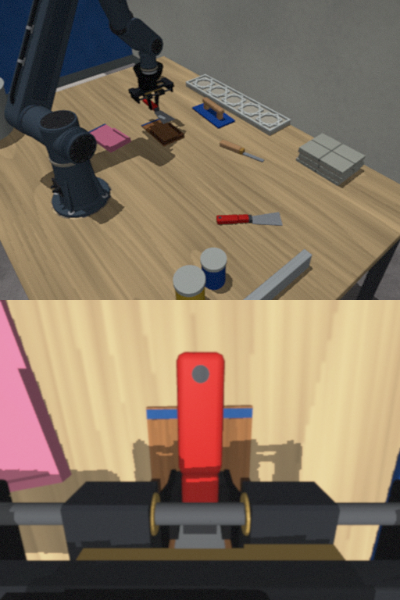

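The lower half (wrist) shows the handle at about (200,350–500), centred and aligned over the blue stripe (147–252,412). The upper half (side) shows the blade over the brown tray. I lower it with a gentle end.

Call:
{"api": "drive_tool", "payload": {"deltas": [[[0.7,-0.7,30,0,0,-0.004],[0.6,-0.8,28,0,0,-0.004],[0.6,-0.8,18,0,0,-0.004],[0,0,8,0,0,0],[0,0,3,0,0,0],[0,0,0,0,0,0],[0,0,0,0,0,0]]]}}

```text
time: 10.2
position: [0.4699, 0.2115, 0.0354]
tool_rot: [0.725, 0.689, 0.001, 0.0]
ft_force: [-0.4, 0.5, 0.2]
grip_width: 0.0237
grip_force: 30.0
```

Call:
{"api": "drive_tool", "payload": {"deltas": [[[0,0,1,0,0,0],[0,0,1,0,0,0],[0,0,0,0,0,0],[0,0,0,0,0,0]]]}}

```text
time: 10.53
position: [0.4694, 0.2118, 0.0333]
tool_rot: [0.725, 0.689, 0.0, 0.0]
ft_force: [-0.0, 0.0, -1.6]
grip_width: 0.0238
grip_force: 30.0
```

Call:
{"api": "drive_tool", "payload": {"deltas": [[[0,0,0.7,0,0,0],[0,0,0,0,0,0],[0,0,0,0,0,0]]]}}

```text
time: 10.78
position: [0.4695, 0.2118, 0.0325]
tool_rot: [0.725, 0.689, 0.0, 0.0]
ft_force: [-0.5, 0.3, 4.6]
grip_width: 0.0236
grip_force: 30.0
```

Call:
{"api": "drive_tool", "payload": {"deltas": [[[0,0,0,0,0,0],[0,0,0,0,0,0],[0,0,0,0,0,0],[0,0,0,0,0,0],[0,0,0,0,0,0],[0,0,0,0,0,0],[0,0,0,0,0,0]]], "gripper": 65}}

```text
time: 11.37
position: [0.4692, 0.2117, 0.032]
tool_rot: [0.725, 0.689, -0.0, -0.0]
ft_force: [-0.3, -0.7, -0.1]
grip_width: 0.0548
grip_force: 0.0
```

Call:
{"api": "drive_tool", "payload": {"deltas": [[[0,0,-8,0,0,0],[0,0,-25,0,0,0],[0,0,-35,0,0,0],[0,0,-35,0,0,0],[0,0,-35,0,0,0],[0,0,0,0,0,0],[0,0,0,0,0,0]]]}}

```text
time: 11.95
position: [0.4706, 0.2121, 0.1728]
tool_rot: [0.724, 0.689, 0.003, 0.002]
ft_force: [-0.3, 0.4, -1.3]
grip_width: 0.0565
grip_force: 0.0
```

```bash
python3 - <<'E'
from h import *
o=sensors.get_obs();c=eyes.camera('wrist');s=eyes.camera('side')
cv2.imwrite('pics/s6.png',cv2.resize(np.vstack([s['img'],c['img']])[:,:,::-1],(400,600)))
hsv=cv2.cvtColor(c['img'],cv2.COLOR_RGB2HSV);H,S,V=[hsv[...,i].astype(int) for i in range(3)]
m=((H<6)|(H>174))&(S>170)&(V>60);n,l,st,ce=cv2.connectedComponentsWithStats(m.astype(np.uint8));k=1+st[1:,4].argmax()
W=ray(c,np.argwhere(l==k)[:,::-1],.028,o)[:,:2].astype(np.float32);r=cv2.minAreaRect(W);b=cv2.boxPoints(r);print(r)
T=np.array([.465,.149]);ux=np.array([.0506,.9987]);uy=np.array([-ux[1],ux[0]])
print('handle corners in tray frame',np.c_[(b-T)@ux,(b-T)@uy].round(4).tolist())
E
```

```text
((0.470461905002594, 0.2457040250301361), (0.10830938071012497, 0.026816535741090775), 87.76728057861328)
handle corners in tray frame [[0.0425, 0.0122], [0.0429, -0.0146], [0.1512, -0.0133], [0.1508, 0.0135]]
```

View pics/s6.png

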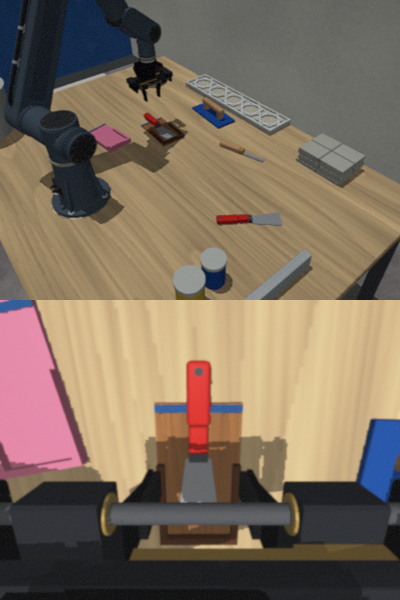

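The knife lies flat and centred, with its blade between the rails and its handle over the stripe (200,360–450). Its origin is at tray x ≈ 62 mm, and the gripper is clear.

```bash
python3 -c "
from h import *
print(ticket.hand_in())"
```

```text
the job is handed in; nothing more can be done
None
```

The knife lies turned end for end in the brown tray, blade between the rails and handle out over the blue-striped end (origin at about tray x 62 mm, y 0). I let go of it, the arm went nowhere near the chisel or float, and I handed the job in at about 12 s; no verdict came back.

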